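# Clamp a filled praline mould on the vibrating table and start it

## Robot

A 6-joint arm with a two-finger parallel gripper is mounted at the origin on a cart in front of the work surface, level with it; the furniture and walls round the work are solid. World frame = base frame: x ahead of the robot, y to its left, z up, the work surface at z = 0. Lengths are in m, angles in rad, forces in N, time in s.
With the tool pointing down it reaches from about 0.275 to 0.875 m from the base axis. Payload 12.5 kg.
Tool frame: the origin (TCP) lies at the very end of the fingers, on their centre line; the grasp point (between the pads) lies 19 mm behind it; z points along the fingers, y is the line along which they close (so a half turn about z gives the same grasp; the last joint's range is limited). The gripper opens to 85 mm and grips with 20 to 120 N. Pads are 22 mm wide; open, the fingers measure 114 mm over their backs; the gripper's body (76 mm by 85 mm) begins 54 mm behind the grasp point. The pads swing forward as they close: fully open they stand 13 mm farther back than shut.
Start: joints at [1.08, 0.351, 1.652, -0, 1.139, -0.085], TCP at [0.217, 0.505, 0.231] pointing down, gripper open.
Joint ranges: [-2.75, 2.75], [-0.79, 2.1], [0.01, 2.65], [-1.57, 4.71], [0.07, 3.14], [-2.87, 2.87]. Speed limits (rad/s): [2.22, 2.22, 2.79, 3.14, 3.14, 3.14].

## Interface

Orientations are given as a rotation vector (axis times angle).
In Python, from plant import bot gives the robot as it stands.
- The arm moves only by the shell command python3 -m pendant 'ROWS' [OPENING] [FORCE]. ROWS is JSON, a list of rows, each a list of 4 numbers: the shift along the world's x, y, z in mm, then the turn about the world's z in rad. A call has 1 to 20 rows; each row shifts and turns the commanded pose from where the row before left it; what a row does not reach is not made up. A row lasts 1/12 s, in which the tool goes at most 41.7 mm and 7.16 degrees, less where a joint would pass 70% of its speed; a pose out of reach is approached as far as the arm can. A call is refused whole if a number of a shift passes 41.7 or a number of a turn 0.125, either way. A call with a gripper value outside its range is refused whole. OPENING is the opening, from -1 (shut) to 1 (fully open), set as the call begins (- or left out, the last holds). The fingers move at their own pace and stop on an object; FORCE is the grip in N (left out, the last holds). Time passes only in rows, so rows that do not move let the fingers close. It gives the time, the measured TCP pose, the force, the opening and the grip force at its end, in the units of the state.
- bot.state(): the state, without advancing time (a new reading comes with each control period).
- bot.get_image(name): name is "side" or "top" or "wrist"; returns a dict with "image" (384x512x3 uint8, red, green, blue), "fov_y" (degrees; the focal length in pixels is half the picture's height over the tangent of half this angle, whatever the lens; pixels are square), "cx", "cy" (the principal point, pixels), "k1" (the pictures are not rectified: a ray, as slopes to the right and down, at radius r is drawn at 1 + k1 r^2 times it, then the intrinsics apply), "world_from_camera" (4x4, takes a point from camera to world coordinates); the wrist camera has in their place "hand_eye" (4x4, takes a point from camera to tool coordinates, whose origin is the TCP and whose axes are the flange's). Camera axes: x right, y down, z forward; pixel columns grow to the right and rows downward; lengths in m; the calibration is good to about 2 mm. A picture is of the moment at which its call begins: read the wrist's pose just before it. There is no depth.
- bot.hand_in(): hands the job in; it is judged then, once.
Trained networks look in the newest picture that a camera, given by its name, has taken for a name from the list of things; names that differ only in an ending like _2 or _b are one class to them, and where a whole thing is asked for, a point or a joint stands for the part that bears it (a point fixed in the world has none). Each returns a list of dicts, best first, with "conf" (0 to 1); they miss things now and then, are a little off and sometimes report something else, mostly with a low value. They report only what shows in the picture. A call takes as long as a camera call.
- bot.trace(target, camera): "mask" (384x512 bool, what is visible of it) and "box" ([left, top, width, height] in pixels, round what is visible of it).
The state is a dict: "time_s": time; "q": joint angles; "joint_vel": joint speeds; "joint_torque": joint torques, N m; "ee_pos": TCP position; "tool_rot": TCP orientation; "ft_force": force on the tool from outside, world axes, zero at the start; "ft_torque": the same for the moment, N m; "finger_gap": finger opening in m; "finger_force": force on a finger pad.
Only numpy, scipy, OpenCV 4.12 (cv2) and the standard library are available. Lean on these libraries where they do the work, as an engineer would, in place of code of your own. Each camera call takes 0.05 s, during which the arm holds its last target. There are 200 camera calls.

## Task

Clamp the filled praline mould that lies on the deck of the vibrating table and start the table, using only fingertip pushes: push the mould straight back until it lies flat against the rear stop, then push the arm of the clamp lever clockwise (seen from above) right round to its stop so that its cam clamps the mould against the sprung jaw, and only then push the small switch lever a quarter turn clockwise, all the way to on. Do not take anything between the fingers, lift it or force it, and leave the things lying around where they are.

Things in the scene. Friction and masses are not known exactly. Their poses are not given: they have to be found in the camera images.
- vibro_table: fixed vibrating table: grey housing, flat steel deck 256 (x) x 396 (y) mm, 62 mm above the origin; origin on the bench under it, x away from robot, y left, z up. Deck spans x -128..128, y -180..215 mm. Far edge: rear stop (rubber-faced rail, face at x = 110 mm, 18 mm high). Left of the mould: sprung jaw and its block, 20 mm high. Right: clamp lever. Left front: switch lever
- rear_stop (a point): middle of the rear stop's face where it meets the deck; axes as the vibrating table
- mould: loose, filled praline mould: shallow clear tray with 30 chocolate cells, 204 (x) x 238 (y) x 18 mm, 0.26 kg, lying flat on the deck with 20 to 32 mm between its far edge and the rear stop; origin at the centre of its underside. It fits between jaw and open cam with about 4 to 7 mm to spare and slides with under 3 N
- jaw: rubber face of the sprung jaw, a 140 mm long bar on the left of the mould, 17 mm high; it yields to the left by up to 8 mm (spring 2 N/mm, 4 N preload)
- clamp_lever: clamp lever, right of the mould: a level steel rod 12 mm thick on a pivot, with a 25 mm black ball knob centred 105 mm from the pivot; rod axis 40 mm above the deck (22 mm over the mould). Under it, turning with it, a white eccentric cam disc, 44 mm wide, 18 mm high, that presses the mould to the left when the lever is turned. Origin on the pivot axis at deck height
- lever_pivot (a point): on the clamp lever's pivot axis at the height of the rod's axis; its x axis points along the rod to the knob, z up
- lever_knob (a point): centre of the clamp lever's ball knob
- clamp_angle (a joint): angle of the clamp lever in rad, growing clockwise seen from above: 0 to 0.3 open (knob points right), 1.9 on its stop (knob points to the robot side, along the table's -x). The cam is past its dead centre from 1.7 and then holds itself. It takes about 5 N at the knob; stays where it is left
- switch_lever: rotary switch lever at the left front: black bar 12 mm wide, 14 mm high, reaching 67 mm from its pivot, with a white line on top; its middle is 38 mm above the deck; turns level. Origin on the pivot axis at deck height
- switch_pivot (a point): on the switch lever's pivot axis at the middle height of its bar; its x axis points away from the bar's end, z up
- switch_tip (a point): end of the switch lever's bar, 67 mm from the pivot
- switch_angle (a joint): angle of the switch lever in rad, growing clockwise seen from above: 0 off (bar points to the robot side, along the table's -x), 1.571 on, at its stop (bar points left, +y). Takes about 1 to 2 N at the end; stays where it is left
- spare_mould: bystander: empty clear mould lying on the bench at the right
- fork_a: bystander: dipping fork with black handle, in front of the vibrating table
- fork_b: bystander: dipping fork with brown handle, left of the other
- scraper: bystander: bench scraper with wooden handle, at the left
- spice_jar: bystander: small jar, 41 mm wide, 105 mm tall, standing at the right behind the clamp lever

How it is judged:
On the way, in this order (a step that is already met when the one before it is completed fails the run):
1. the mould is pushed home against the rear stop while the clamp lever is still open (x of mould in the frame of rear_stop above -0.1055 m and angle between the x axis of mould and the x axis of vibro_table, either way round below 0.04 rad and value of joint clamp_angle below 0.6 rad), for 0.2 s.
2. the clamp lever is past its dead centre and cam and jaw grip the mould (value of joint clamp_angle above 1.75 rad and contact force between mould and clamp_lever above 5 N and contact force between mould and jaw above 5 N), for 0.2 s.
3. the switch lever is on (value of joint switch_angle above 1.4 rad), for 0.2 s.
At the end, for the whole second after the job is handed in: the mould lies flat on the deck within 3.5 mm of the rear stop and square to it (0.04 rad), the clamp lever stands past dead centre (over 1.75 rad) with cam and jaw each pressing on the mould with over 5 N, the switch lever is on (over 1.4 rad), and all is at rest (all of step 2 and x of mould in the frame of rear_stop above -0.1055 m and angle between the x axis of mould and the x axis of vibro_table, either way round below 0.04 rad and z of mould in the frame of rear_stop below 0.003 m and value of joint switch_angle above 1.4 rad and linear speed of mould below 0.01 m/s); the robot touches nothing.
It fails at once if the mould is lifted off the deck or tipped (z of mould in the frame of rear_stop above 0.008 m or angle between mould's own z axis and vertical above 0.08 rad).
It fails at once if the table is switched on before the mould is clamped (value of joint switch_angle above 0.6 rad and value of joint clamp_angle below 1.65 rad).
It fails at once if a lever or the mould's edge is taken between the fingers ((x of the grasp point in the frame of mould between -0.1 and 0.1 m and y of the grasp point in the frame of mould between -0.117 and 0.117 m and z of the grasp point in the frame of mould below 0.02 m) or (x of the grasp point in the frame of lever_pivot between -0.005 and 0.115 m and y of the grasp point in the frame of lever_pivot between -0.006 and 0.006 m and z of the grasp point in the frame of lever_pivot between -0.03 and 0.016 m) or (x of the grasp point in the frame of switch_pivot between -0.07 and 0.005 m and y of the grasp point in the frame of switch_pivot between -0.006 and 0.006 m and z of the grasp point in the frame of switch_pivot between -0.03 and 0.016 m)).
It fails at once if the mould or a lever is forced (over 60 N) (contact force between the fingers and mould above 60 N or contact force between the fingers and clamp_lever above 60 N or contact force between the fingers and switch_lever above 60 N).
It fails at once if a bystander is moved (distance of any of spare_mould, fork_a, fork_b, scraper, spice_jar from where it was at the start of the episode above 0.02 m).
It also fails if it takes over 64 s, if anything falls off the work surface, if the arm or the gripper's body presses on something with over 40 N, if the wrist force passes 120 N, or if a joint passes its speed limit or range.

## Working session

There is one attempt and no reset: what is moved stays moved. The work goes in short steps, Python scripts to look and compute and a shell command to move; the robot and the scene stay as the last step left them, time stands still between calls to the robot, and variables do not carry over. Pictures are saved under pics/ and viewed, at most 10 in all, crops included, and the job is handed in when it is done.

```bash
ls; mkdir -p pics; cat > h.py <<'E'
import numpy as np, cv2
from plant import bot
def ray_plane(im, uv, z, T=None):
    T=im["world_from_camera"] if T is None else T
    T=np.array(T); f=192/np.tan(np.radians(im["fov_y"])/2)
    uv=np.atleast_2d(uv).astype(float)
    d=(uv-[im["cx"],im["cy"]])/f
    s=d.copy()
    for _ in range(30): s=d/(1+im["k1"]*(s**2).sum(1,keepdims=True))
    r=np.c_[s,np.ones(len(s))]@T[:3,:3].T
    o=T[:3,3]; return o+r*((z-o[2])/r[:,2])[:,None]
def save(im,n): cv2.imwrite(f"pics/{n}.png",cv2.cvtColor(im["image"],cv2.COLOR_RGB2BGR))
E
python3 - <<'E'
from h import *
s=bot.state(); print(s["time_s"],s["ee_pos"],s["tool_rot"])
a=[]
for n in ("top","side"):
    im=bot.get_image(n); a.append(cv2.cvtColor(im["image"],cv2.COLOR_RGB2BGR)); print(n,im["fov_y"],np.round(im["world_from_camera"],3).tolist())
    save(im,n+"0")
    for t in ("vibro_table","mould","jaw","clamp_lever","lever_knob","switch_lever","spice_jar","fork_a"):
        for r in bot.trace(t,n)[:2]: print(t,round(r["conf"],2),r["box"])
E
```

```text
pics
0.0 [0.21694713 0.50503328 0.23073881] [-6.33033740e-01 -3.07679145e+00  1.86884410e-03]
top 51.63880336441622 [[-0.005, -0.998, 0.055, 0.48], [-1.0, 0.007, 0.023, 0.066], [-0.023, -0.054, -0.998, 1.167], [0.0, 0.0, 0.0, 1.0]]
vibro_table 0.57 [181.1, 31.5, 179.3, 190.8]
vibro_table 0.52 [260.7, 242.6, 37.6, 5.6]
mould 0.79 [213.6, 136.7, 93.9, 79.6]
mould 0.55 [261.4, 244.3, 36.5, 3.0]
jaw 0.75 [214.3, 139.3, 3.7, 48.5]
clamp_lever 0.81 [304.5, 160.9, 53.3, 22.1]
lever_knob 0.68 [307.3, 157.4, 60.0, 24.7]
switch_lever 0.74 [181.0, 176.7, 12.6, 29.3]
spice_jar 0.81 [364.1, 129.2, 21.0, 20.1]
fork_a 0.66 [307.9, 160.0, 55.0, 20.7]
fork_a 0.59 [259.8, 243.6, 39.6, 6.5]
side 45.582911488340656 [[-0.973, -0.13, 0.189, 0.28], [-0.23, 0.535, -0.813, 1.163], [0.004, -0.835, -0.55, 0.818], [0.0, 0.0, 0.0, 1.0]]
vibro_table 0.86 [87.9, 139.2, 200.7, 120.3]
vibro_table 0.37 [190.3, 206.9, 45.1, 18.7]
mould 0.69 [194.9, 166.9, 89.4, 59.5]
jaw 0.61 [188.3, 210.8, 46.6, 13.9]
jaw 0.39 [239.1, 294.2, 52.0, 41.8]
clamp_lever 0.62 [242.9, 141.8, 11.4, 31.5]
lever_knob 0.66 [241.7, 143.4, 10.8, 29.3]
switch_lever 0.81 [218.3, 221.7, 26.6, 19.0]
spice_jar 0.64 [230.3, 129.6, 8.5, 32.9]
spice_jar 0.25 [218.1, 222.0, 26.5, 17.0]
fork_a 0.77 [290.5, 241.2, 16.6, 49.0]
```

```bash
python3 - <<'E'
import cv2
a=cv2.imread("pics/top0.png")[90:270,160:400]
cv2.imwrite("pics/c0.png",cv2.resize(a,None,fx=3.3,fy=3.3,interpolation=cv2.INTER_CUBIC))
E
```

```text
(no output)
```

View pics/c0.png

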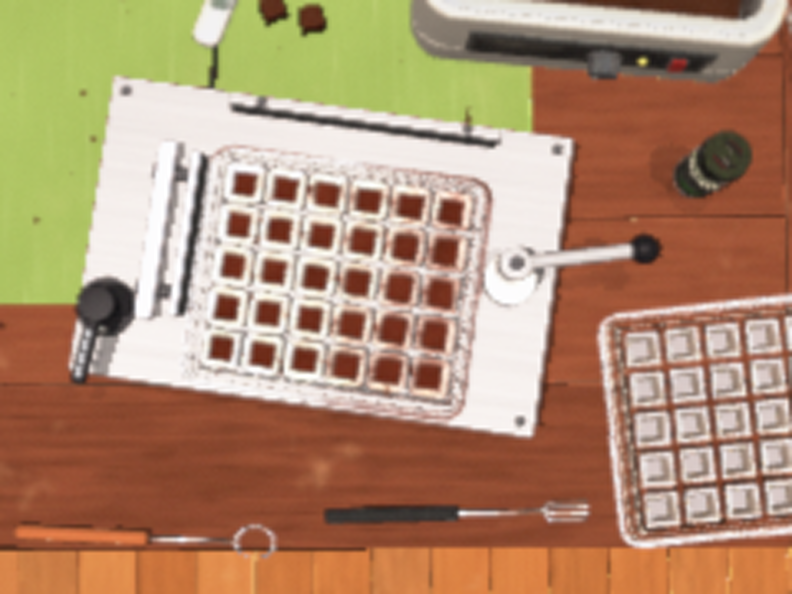

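View pics/side0.png

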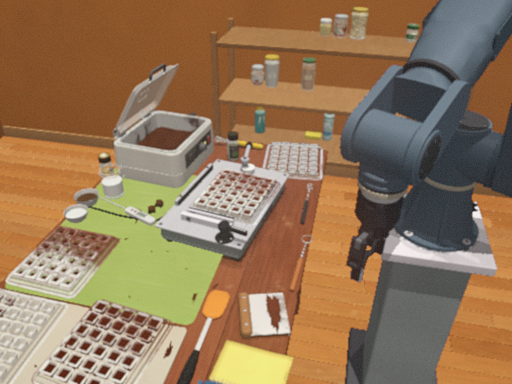

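The top crop shows the deck corners at crop px (116,80), (575,140), (535,435) and (72,375). The lever pivot is at (516,262), the knob at (645,248), the switch hub at (103,302) and the switch bar tip at (79,378). The side view agrees with this and shows the arm clear of the table.

```bash
cat >> h.py <<'E'
def fit(P,Q):  # table xy -> world xy, rigid
    p,q=P-P.mean(0),Q-Q.mean(0); a=np.arctan2((p[:,0]*q[:,1]-p[:,1]*q[:,0]).sum(),(p*q).sum())
    R=np.array([[np.cos(a),-np.sin(a)],[np.sin(a),np.cos(a)]]); t=Q.mean(0)-R@P.mean(0); return a,R,t
E
python3 - <<'E'
from h import *
im=bot.get_image("top")
px=lambda c,z: ray_plane(im,np.array(c)/3.3+[160,90],z)[:,:2]
C=np.array([[128,215],[128,-181],[-128,-181],[-128,215.]])/1e3
Q=px([(116,80),(575,140),(535,435),(72,375)],.062)
a,R,t=fit(C,Q); print("yaw",a,"t",t,"res mm",np.round(1e3*(C@R.T+t-Q),1).tolist())
for n,c,z in [("stopL",(232,110),.080),("stopR",(497,145),.080),("pivot",(516,262),.112),("knob",(645,248),.102),("swpiv",(103,300),.107),("swtip",(79,380),.100),
  ("mould TL",(215,147),.07),("mouldTR",(492,183),.07),("mouldBR",(460,418),.07),("mouldBL",(187,380),.07),("jawface",(205,155),.079),("jawface2",(182,313),.079)]:
    w=px([c],z); print(n,np.round(w*1e3)[0],"table",np.round((w-t)@R*1e3)[0])
for n,tg,z in (("mould","mould",.075),("knob","clamp_lever",.102),("sw","switch_lever",.1)):
    m=bot.trace(tg,"top")[0]["mask"].astype(np.uint8); k=cv2.findContours(m,0,2)[0]; k=max(k,key=cv2.contourArea)
    b=cv2.boxPoints(cv2.minAreaRect(k)); w=ray_plane(im,b,z)[:,:2]; print(n,np.round((w-t)@R*1e3).tolist())
E
```

```text
yaw -0.14041313885592152 t [0.60237674 0.0711865 ] res mm [[0.8, 0.9], [1.4, 0.3], [-2.5, -1.4], [0.3, 0.2]]
stopL [727. 164.] table [111. 109.]
stopR [695. -58.] table [ 110. -115.]
pivot [593. -68.] table [  11. -139.]
knob [ 605. -175.] table [  37. -243.]
swpiv [565. 267.] table [-64. 189.]
swtip [500. 288.] table [-131.  200.]
mould TL [698. 179.] table [ 79. 120.]
mouldTR [665. -55.] table [  79. -116.]
mouldBR [467. -25.] table [-120. -115.]
mouldBL [500. 203.] table [-119.  116.]
jawface [689. 187.] table [ 70. 127.]
jawface2 [556. 206.] table [-65. 127.]
mould [[17.0, -109.0], [56.0, -255.0], [12.0, -266.0], [-27.0, -120.0]]
knob [[11.0, -108.0], [72.0, -238.0], [32.0, -256.0], [-29.0, -126.0]]
sw [[-134.0, 210.0], [-51.0, 214.0], [-50.0, 180.0], [-133.0, 176.0]]
```

```bash
python3 -m pendant '[[17,-29.5,0,0.019],[17,-29.5,0,0.019],[17,-29.5,0,0.019],[17,-29.5,0,0.019],[17,-29.5,0,0.019],[17,-29.5,0,0.019],[17,-29.5,0,0.019],[17,-29.5,0,0.019],[17,-29.5,0,0.019],[17,-29.5,0,0.019],[17,-29.5,0,0.019],[17,-29.5,0,0.019],[17,-29.5,0,0.019],[16,-28.5,0,0.019],[0,0,-30,0],[0,0,-30,0],[0,0,-20,0],[0,0,0,0],[0,0,0,0]]' -1 20; python3 - <<'E'
from h import *
im=bot.get_image("wrist"); save(im,"w0")
E
```

```text
time_s: 2.68
ee_pos: [0.4539, 0.0933, 0.1513]
tool_rot: [-0.219, -3.132, 0.0]
ft_force: [0.2, -0.6, -0.4]
finger_gap: 0.0
finger_force: 0.0
```

View pics/w0.png

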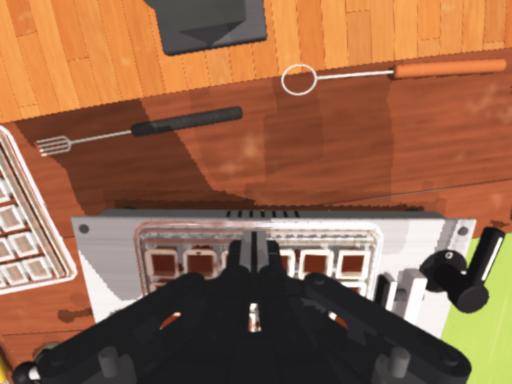

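The wrist view shows the shut fingertips (254,240) centred on the mould's front edge (137 to 380 at row ~228). I'll go down and push.

```bash
python3 -m pendant '[[0,0,-30,0],[0,0,-30,0],[0,0,-15,0],[0,0,-6,0],[0,0,0,0],[4,-0.6,0,0],[4,-0.6,0,0],[4,-0.6,0,0],[4,-0.6,0,0],[4,-0.6,0,0],[4,-0.6,0,0]]'; python3 -m pendant '[[3,-0.4,0,0],[3,-0.4,0,0],[3,-0.4,0,0],[3,-0.4,0,0]]';  python3 -m pendant '[[3,-0.4,0,0],[2,-0.3,0,0],[0,0,0,0]]'
```

```text
time_s: 3.65
ee_pos: [0.4783, 0.0897, 0.0705]
tool_rot: [-0.219, -3.133, 0.0]
ft_force: [-2.3, 0.5, 2.0]
finger_gap: 0.0001
finger_force: 1.2
time_s: 3.98
ee_pos: [0.4903, 0.0881, 0.0702]
tool_rot: [-0.219, -3.134, 0.0]
ft_force: [-2.4, -0.3, 1.6]
finger_gap: -0.0003
finger_force: 1.2
time_s: 4.23
ee_pos: [0.4957, 0.0874, 0.0703]
tool_rot: [0.219, 3.133, 0.0]
ft_force: [0.7, -0.5, 0.0]
finger_gap: 0.0001
finger_force: 0.0
```

```bash
for i in 1; do python3 -m pendant '[[2,-0.3,0,0],[0,0,0,0]]' | grep -E "ee|ft"; python3 -m pendant '[[1.5,-0.2,0,0],[0,0,0,0]]'| grep -E "ee|ft"; python3 -m pendant '[[1.5,-0.2,0,0],[0,0,0,0]]'| grep -E "ee|ft"; done
```

```text
ee_pos: [0.4974, 0.0871, 0.0703]
ft_force: [-0.1, 0.2, -1.0]
ee_pos: [0.4987, 0.0869, 0.0703]
ft_force: [-0.8, -0.7, -0.5]
ee_pos: [0.4992, 0.0869, 0.0701]
ft_force: [-6.4, 1.7, 3.7]
```

```bash
python3 -m pendant '[[1,-0.1,0,0],[0,0,0,0],[0,0,0,0],[0,0,0,0]]' | grep -E "ee|ft"; python3 -m pendant '[[-4,0.6,0,0],[-10,1.4,0,0],[-25,3.5,0,0],[0,0,30,0],[0,0,35,0],[0,0,0,0]]'| grep -E "ee|ft|time"; python3 - <<'E'
from h import *
im=bot.get_image("top"); save(im,"top1")
a=cv2.imread("pics/top1.png")[90:270,160:400]
cv2.imwrite("pics/c1.png",cv2.resize(a,None,fx=3.3,fy=3.3,interpolation=cv2.INTER_CUBIC))
E
```

```text
ee_pos: [0.4992, 0.0869, 0.07]
ft_force: [-10.9, 3.2, 8.1]
time_s: 5.57
ee_pos: [0.4641, 0.0925, 0.1403]
ft_force: [0.9, -0.3, 1.2]
```

View pics/c1.png

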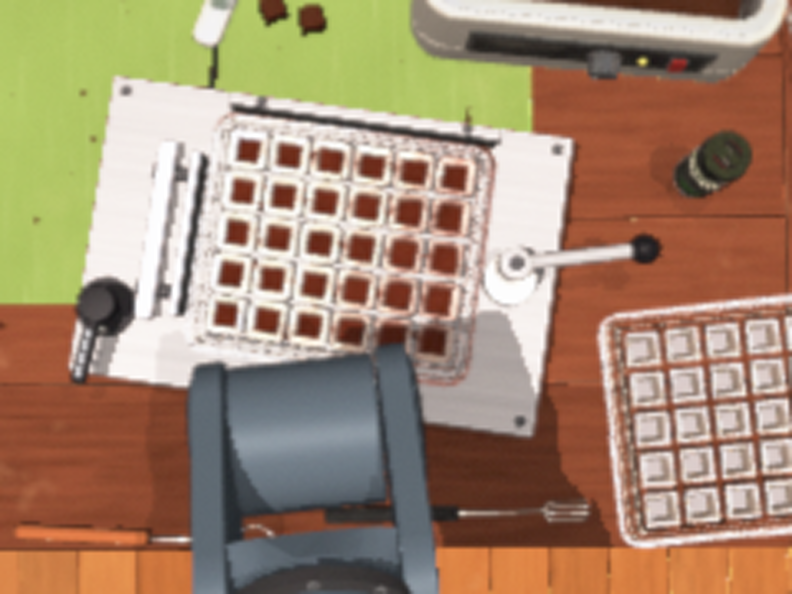

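```bash
python3 - <<'E'
from h import *
import json
im=bot.get_image("top"); t=np.array([.60238,.07119]); a=-.1404
R=np.array([[np.cos(a),-np.sin(a)],[np.sin(a),np.cos(a)]])
for f in ("top0","top1"):
    g=cv2.imread(f"pics/{f}.png"); b=g[90:270,160:400].astype(int); b=cv2.resize(b.astype(np.uint8),None,fx=4,fy=4,interpolation=cv2.INTER_CUBIC)
    h=cv2.cvtColor(b,cv2.COLOR_BGR2HSV)
    m=((b[...,2].astype(int)-b[...,0]>35)&(b[...,1]<75)).astype(np.uint8)
    n,l,s,c=cv2.connectedComponentsWithStats(m)
    uv=(c+.5)/4-.5+[160,90]
    w=(ray_plane(im,uv,.075)[:,:2]-t)@R*1e3
    k=[i for i in range(1,n) if 250<s[i,4]<1500 and abs(w[i,1])<115 and abs(w[i,0])<120]
    w=w[k]; r=cv2.minAreaRect(w.astype(np.float32)); print(f,len(k),r)
    # rows by x: fit slopes in first row
    rows=np.array_split(w[np.argsort(-w[:,0])],5) if len(k)==30 else []
    for q in rows: print(np.round(np.polyfit(q[:,1],q[:,0],1),3), len(q))
E
```

```text
top0 30 ((-18.60796356201172, 4.562049865722656), (140.52110290527344, 175.4723358154297), 0.026612820103764534)
[5.0000e-03 5.1103e+01] 6
[-2.0000e-03  1.6508e+01] 6
[ 1.0000e-03 -1.8717e+01] 6
[-1.0000e-03 -5.4083e+01] 6
[-1.0000e-03 -8.8412e+01] 6
top1 30 ((10.20645523071289, 4.928916931152344), (140.8316192626953, 175.52194213867188), 0.12030530720949173)
[1.0000e-03 8.0097e+01] 6
[-6.0000e-03  4.5531e+01] 6
[-4.0000e-03  1.0269e+01] 6
[-5.000e-03 -2.502e+01] 6
[-1.2000e-02 -5.9234e+01] 6
```

The mould moved 28.8 mm and lies square against the stop. Next I'll bring the finger in behind the lever's rod.

```bash
python3 -m pendant '[[16.6,-22.8,0,0],[16.6,-22.8,0,0],[16.6,-22.8,0,0],[16.6,-22.8,0,0],[16.6,-22.8,0,0],[16.6,-22.8,0,0],[16.6,-22.8,0,0],[16.6,-22.8,0,0],[16.6,-22.8,0,0],[16.6,-22.8,0,0],[0,0,0,0],[0,0,0,0]]'; python3 - <<'E'
from h import *
s=bot.state();im=bot.get_image("wrist"); save(im,"w1")
p=np.array([593,-68.]);r=70
f=lambda d,o:p+r*np.array([np.cos(d),np.sin(d)])+o*np.array([-np.sin(d),np.cos(d)])
ds=np.radians(np.linspace(-83.6,-188,21)); w=np.array([f(d,17) for d in ds]); print(np.round(f(ds[0],29)),np.round(w[0]),np.round(np.diff(w,axis=0),1).tolist(),w[-1])
E
```

```text
time_s: 6.67
ee_pos: [0.6276, -0.1366, 0.1335]
tool_rot: [-0.222, -3.132, -0.001]
ft_force: [-0.4, 0.8, -0.1]
finger_gap: -0.0004
finger_force: 0.0
[ 630. -134.] [ 618. -136.] [[-6.3, -2.0], [-6.4, -1.4], [-6.5, -0.8], [-6.6, -0.2], [-6.5, 0.4], [-6.5, 1.0], [-6.4, 1.6], [-6.2, 2.1], [-6.0, 2.7], [-5.7, 3.2], [-5.4, 3.7], [-5.0, 4.2], [-4.6, 4.7], [-4.2, 5.1], [-3.7, 5.4], [-3.2, 5.7], [-2.7, 6.0], [-2.1, 6.2], [-1.5, 6.4], [-0.9, 6.5]] [521.31529247 -75.0924401 ]
```

View pics/w1.png

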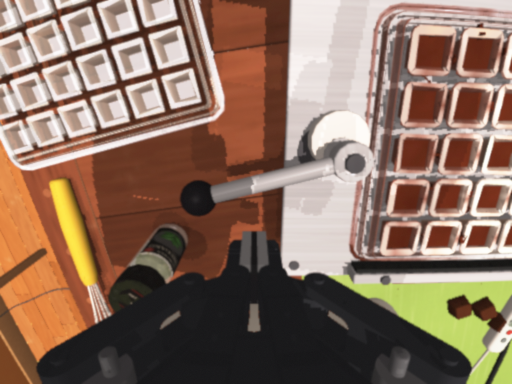

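The wrist view shows the fingertips (254,240) on the far side of the rod, between the knob (198,197) and the pivot (352,162). The way down is clear, so I'll lower and push round.

```bash
python3 -m pendant '[[0,0,-25,0],[0,0,-19,0],[0,0,0,0],[-4,-0.5,0,0],[-4,-0.5,0,0],[0,0,0,0]]'; python3 -m pendant '[[-6.3,-2,0,-0.08],[-6.4,-1.4,0,-0.08],[-6.5,-0.8,0,-0.08],[-6.6,-0.2,0,-0.08]]'; python3 -m pendant '[[-6.5,0.4,0,-0.08],[-6.5,1,0,-0.08],[-6.4,1.6,0,-0.08],[-6.2,2.1,0,-0.08]]'
```

```text
time_s: 7.22
ee_pos: [0.6198, -0.1368, 0.0926]
tool_rot: [0.219, 3.133, -0.0]
ft_force: [0.5, -0.2, 0.1]
finger_gap: -0.0001
finger_force: 0.0
time_s: 7.55
ee_pos: [0.5947, -0.1415, 0.0927]
tool_rot: [0.721, 3.055, -0.0]
ft_force: [1.2, -0.8, 0.0]
finger_gap: -0.0003
finger_force: 0.8
time_s: 7.88
ee_pos: [0.5692, -0.1367, 0.0928]
tool_rot: [1.199, 2.9, -0.0]
ft_force: [1.0, -4.1, 0.7]
finger_gap: -0.0002
finger_force: 1.8
```

```bash
python3 - <<'E'
from h import *
im=bot.get_image("wrist"); save(im,"w2")
E
```

```text
(no output)
```

View pics/w2.png

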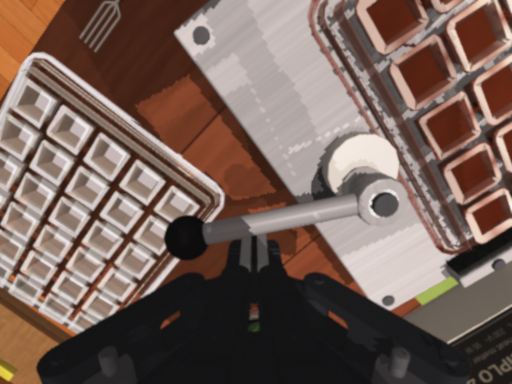

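The finger bears on the rod at (255,240), between knob and pivot, and the lever is following it. I'll carry on.

```bash
python3 -m pendant '[[-6,2.7,0,-0.08],[-5.7,3.2,0,-0.08],[-5.4,3.7,0,-0.08],[-5,4.2,0,-0.08]]'|grep -E "ee|ft"; python3 -m pendant '[[-4.6,4.7,0,-0.08],[-4.2,5.1,0,-0.08],[-3.7,5.4,0,-0.08],[-3.2,5.7,0,-0.08]]'|grep -E "ee|ft"
```

```text
ee_pos: [0.5474, -0.1232, 0.0927]
ft_force: [1.1, -5.5, 2.4]
ee_pos: [0.5314, -0.1022, 0.0926]
ft_force: [-1.0, -7.1, 2.1]
```

```bash
python3 -m pendant '[[-2.7,6,0,-0.08],[-2.1,6.2,0,-0.08]]'|grep -E "ee|ft"; python3 -m pendant '[[-1.5,6.4,0,-0.08],[-0.5,3,0,0]]'|grep -E "ee|ft"; python3 -m pendant '[[-0.4,2.5,0,0],[0,0,0,0]]'|grep -E "ee|ft"; python3 -m pendant '[[-0.2,2,0,0],[0,0,0,0]]'|grep -E "ee|ft"
```

```text
ee_pos: [0.5264, -0.0899, 0.0925]
ft_force: [-1.5, -5.5, 3.0]
ee_pos: [0.5246, -0.0799, 0.0924]
ft_force: [-0.1, -3.3, 1.9]
ee_pos: [0.5242, -0.0772, 0.0919]
ft_force: [-0.1, -0.2, -0.8]
ee_pos: [0.5237, -0.0753, 0.0914]
ft_force: [-0.0, -1.2, 1.4]
```

```bash
python3 -m pendant '[[-0.1,2,0,0],[0,0,0,0]]'|grep -E "ee|ft"; python3 -m pendant '[[0,1.5,0,0],[0,0,0,0]]'|grep -E "ee|ft"; python3 -m pendant '[[0,1.5,0,0],[0,0,0,0]]'|grep -E "ee|ft"
```

```text
ee_pos: [0.5236, -0.0741, 0.0914]
ft_force: [0.4, -7.5, 0.9]
ee_pos: [0.5237, -0.0738, 0.0915]
ft_force: [-0.5, -17.0, -0.4]
ee_pos: [0.5238, -0.0735, 0.0915]
ft_force: [-0.9, -27.8, -0.4]
```

```bash
python3 -m pendant '[[0,-8,0,0],[0,-12,0,0],[0,0,25,0],[0,0,25,0],[0,0,0,0]]'; python3 - <<'E'
from h import *
s=bot.state(); print(s["q"])
im=bot.get_image("wrist"); save(im,"w3")
p=np.array([565,267.]);r=50
f=lambda d,o:p+r*np.array([np.cos(d),np.sin(d)])+o*np.array([-np.sin(d),np.cos(d)])
ds=np.radians(np.linspace(162,82,16)); w=np.array([f(d,17) for d in ds]); print(np.round(f(ds[0],32)),np.round(w[0]),np.round(np.diff(w,axis=0),1).tolist(),w[-1])
E
```

```text
time_s: 10.18
ee_pos: [0.5251, -0.0911, 0.145]
tool_rot: [2.315, 2.118, 0.005]
ft_force: [-0.1, 0.3, 1.1]
finger_gap: -0.0001
finger_force: 0.0
[-2.59454806e-01  4.25973819e-01  1.78019634e+00  6.24154286e-04
  9.30391398e-01 -1.70829578e-01]
[508. 252.] [512. 266.] [[0.2, 4.9], [0.6, 4.9], [1.1, 4.8], [1.5, 4.7], [1.9, 4.5], [2.3, 4.3], [2.7, 4.1], [3.1, 3.8], [3.4, 3.5], [3.8, 3.2], [4.0, 2.8], [4.3, 2.4], [4.5, 2.0], [4.7, 1.6], [4.8, 1.1]] [555.12409788 318.87934615]
```

View pics/w3.png

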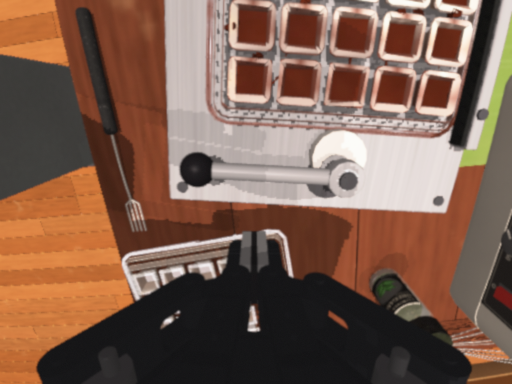

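The wrist view shows the lever parallel to the table's side, knob (197,168) towards the robot, cam on the mould and mould against the stop. Next is the switch.

```bash
python3 -m pendant '[[-1.7,34.3,0,0],[-1.7,34.3,0,0],[-1.7,34.3,0,0],[-1.7,34.3,0,0],[-1.7,34.3,0,0],[-1.7,34.3,0,0],[-1.7,34.3,0,0],[-1.7,34.3,0,0],[-1.7,34.3,0,0],[-1.7,34.3,0,0],[0,0,0,0],[0,0,0,0]]'; python3 - <<'E'
from h import *
im=bot.get_image("wrist"); save(im,"w4")
E
```

```text
time_s: 11.23
ee_pos: [0.5055, 0.2537, 0.14]
tool_rot: [-2.314, -2.123, 0.003]
ft_force: [-0.5, -0.9, -0.4]
finger_gap: -0.0001
finger_force: 0.0
```

View pics/w4.png

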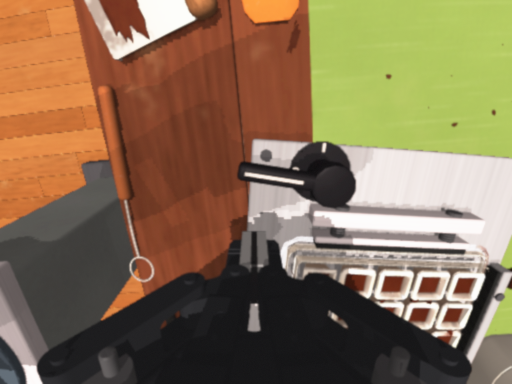

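The bar shows from its end (240,170) to the hub (332,184), ahead of the fingertips (254,240). I'll check its position numerically before going down.

```bash
python3 - <<'E'
from h import *
from scipy.spatial.transform import Rotation as Ro
s=bot.state(); im=bot.get_image("wrist")
T=np.eye(4);T[:3,:3]=Ro.from_rotvec(s["tool_rot"]).as_matrix();T[:3,3]=s["ee_pos"];T=T@np.array(im["hand_eye"])
print(s["ee_pos"],np.round(T[:3,3],3)); print(np.round(1e3*ray_plane(im,[(240,169),(334,183)],.107,T)))
E
```

```text
[0.50569669 0.25261961 0.14017256] [0.513 0.332 0.283]
[[500. 291. 107.]
 [563. 276. 107.]]
```

```bash
python3 -m pendant '[[5,0,-20,0],[0,0,-20,0],[0,0,-9,0],[0,0,0,0],[1,7,0,0],[1,7,0,0]]'|grep -E "ee|ft"; python3 -m pendant '[[0.2,4.9,0,-0.09],[0.6,4.9,0,-0.09],[1.1,4.8,0,-0.09],[1.5,4.7,0,-0.09],[1.9,4.5,0,-0.09],[2.3,4.3,0,-0.09],[2.7,4.1,0,-0.09],[3.1,3.8,0,-0.09]]'|grep -E "ee|ft";  python3 - <<'E'
from h import *
im=bot.get_image("wrist"); save(im,"w5")
E
```

```text
ee_pos: [0.514, 0.2668, 0.0933]
ft_force: [0.2, -0.2, -0.3]
ee_pos: [0.5267, 0.3037, 0.0933]
ft_force: [-2.8, 0.7, -0.4]
```

View pics/w5.png

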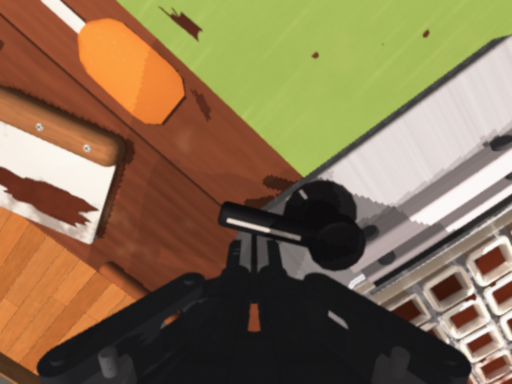

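The bar (222 to 335, row ~225) is against the fingertip and turning with it. I'll carry on.

```bash
python3 -m pendant '[[3.4,3.5,0,-0.09],[3.8,3.2,0,-0.09],[4,2.8,0,-0.09],[4.3,2.4,0,-0.09],[4.5,2,0,-0.09]]'|grep -E "ee|ft"; python3 -m pendant '[[4.7,1.6,0,-0.09],[2.5,0.6,0,0]]'|grep -E "ee|ft"; python3 -m pendant '[[2.5,0.4,0,0],[0,0,0,0]]'|grep -E "ee|ft"; python3 -m pendant '[[2,0,0,0],[0,0,0,0]]'|grep -E "ee|ft"
```

```text
ee_pos: [0.5469, 0.3171, 0.0932]
ft_force: [-0.9, -0.9, 0.4]
ee_pos: [0.5517, 0.3188, 0.0927]
ft_force: [-24.6, -5.4, 13.0]
ee_pos: [0.5518, 0.3187, 0.0926]
ft_force: [-27.8, -7.3, 16.7]
ee_pos: [0.5522, 0.3187, 0.0925]
ft_force: [-37.1, -6.3, 21.4]
```

```bash
python3 -m pendant '[[-6,0,0,0],[-15,0,0,0],[-15,0,0,0],[0,0,30,0],[0,0,30,0],[-35,0,30,0],[-35,0,0,0],[-35,0,0,0],[-35,0,0,0],[0,0,0,0],[0,0,0,0],[0,0,0,0]]'; python3 - <<'E'
from h import *
im=bot.get_image("top"); save(im,"top2")
a=cv2.imread("pics/top2.png")[90:270,160:400]
cv2.imwrite("pics/c2.png",cv2.resize(a,None,fx=3.3,fy=3.3,interpolation=cv2.INTER_CUBIC))
E
```

```text
time_s: 14.47
ee_pos: [0.3866, 0.3198, 0.1804]
tool_rot: [-3.121, -0.35, -0.003]
ft_force: [0.5, -0.2, 0.4]
finger_gap: 0.0004
finger_force: 0.0
```

View pics/c2.png

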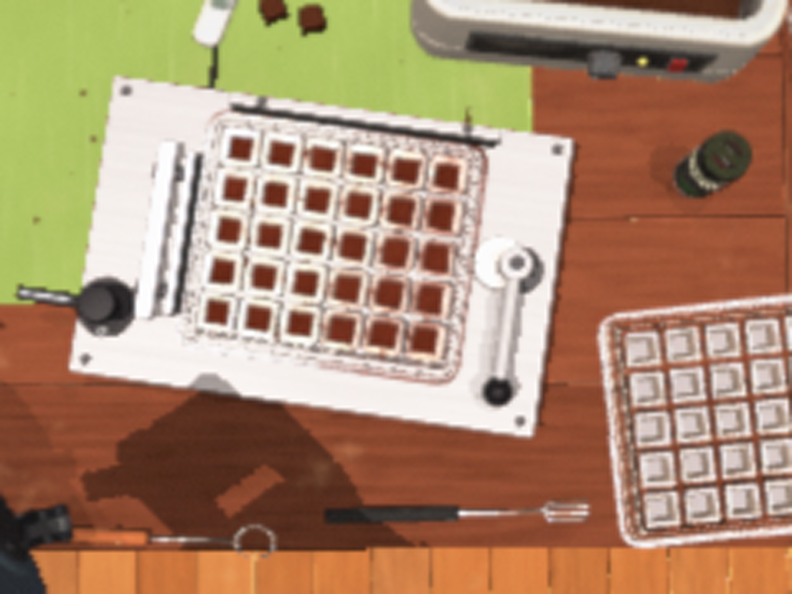

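The last picture shows the mould square against the stop between jaw and cam, the lever at -x (knob 497,390) and the switch pointing left (20,292). The bystanders have not moved.

```bash
python3 -c "
from plant import bot
print(bot.hand_in())"
```

```text
the job is handed in; nothing more can be done
None
```

I pushed the mould square against the rear stop, turned the clamp lever to its stop and then the switch lever to on, with nothing else moved; I handed the job in at about 14.5 s, but no verdict came back.

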